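Sort the outgoing packets with the sloping letter gauge

ROBOT

A 6-joint arm with a two-finger parallel gripper is mounted at the origin on the work surface; the furniture and walls round the work are solid. World frame = base frame: x ahead of the robot, y to its left, z up, the work surface at z = 0. Lengths are in m, angles in rad, forces in N, time in s.
With the tool pointing down it reaches from about 0.4 to 0.825 m from the base axis. Payload 7 kg.
Tool frame: the origin (TCP) lies midway between the tips of the shut fingers; the grasp point (between the pads) lies 19 mm behind it (grip_point_offset is the distance from the TCP to the grasp point, in m); z points along the fingers, y is the line along which they close (so a half turn about z gives the same grasp; the last joint's range is limited). The gripper opens to 88 mm and grips with 3 to 60 N. Pads are 19 mm wide; open, the fingers measure 130 mm over their backs; the gripper's body (78 mm by 193 mm) begins 47 mm behind the grasp point.
Start: joints at [-1.006, 0.359, 0.012, 0, -1.224, -0.288], TCP at [0.184, -0.649, 0.227] pointing down, gripper open.
Joint ranges: [-3.07, 3.07], [-1.43, 2.12], [-1.02, 1.25], [-3.03, 1.67], [-3.05, -0], [-3.03, 3.03]. Speed limits (rad/s): [2.39, 2.39, 3.01, 3.14, 3.14, 3.14].

INTERFACE

Orientations are given as [roll, pitch, yaw] about the fixed x, y, z axes, in that order (R = Rz(yaw) Ry(pitch) Rx(roll)).
In Python, from station import get_state, grab_frame, camera_params, job_done, grip_point_offset gives the robot as it stands.
- The arm moves only by the shell command python3 -m creep 'ROWS' [FORCE]. ROWS is JSON, a list that holds one entry, the list of rows, each a list of 7 numbers: the finger opening in cm, from 0 to 8.76, then the shift along the tool's x, y, z in cm, then the turn, a rotation vector about the tool's x, y, z in rad. In form: [[[fingers, tx, ty, tz, wx, wy, wz], ...]]. A call has 1 to 20 rows; each row is the pose to reach, as a shift and turn from the pose commanded when the call began, along the tool's axes at that moment; what a row does not reach only later rows make up. A row lasts 1/8 s, in which the tool goes at most 62.5 mm and 10.7 degrees, less where a joint would pass 70% of its speed; a pose out of reach is approached as far as the arm can. A call with a gripper value outside its range is refused whole. The fingers move at their own pace and stop on an object; FORCE is the grip in N (left out, the last holds). Time passes only in rows, so rows that repeat a pose let the fingers close. It gives the time, the measured TCP pose, the force, the opening and the grip force at its end, in the units of the state.
- get_state(): the state, without advancing time (a new reading comes with each control period).
- grab_frame(name): name is "side" or "top" or "wrist"; returns the picture (420x560x3 uint8, blue, green, red); there is no depth.
- camera_params(name): a dict with "vertical_fov" (degrees; the focal length in pixels is half the picture's height over the tangent of half this angle, whatever the lens; pixels are square), "cx", "cy" (the principal point, pixels), "view" (4x4, takes a point from world to camera coordinates). Camera axes: x right, y down, z forward; pixel columns grow to the right and rows downward; lengths in m; the calibration is good to about 2 mm. A picture is of the moment at which its call begins: read the wrist's pose just before it. camera_params takes no time and is no camera call; for the wrist camera it gives the pose at the moment of the call.
- job_done(): hands the job in; it is judged then, once.
The state is a dict: "t": time; "q": joint angles; "qd": joint speeds; "joint_efforts": joint torques, N m; "eef_pos": TCP position; "ee_rot": TCP orientation; "force": force on the tool from outside, world axes, zero at the start; "moment": the same for the moment, N m; "width": finger opening in m; "gripper_force": force on a finger pad.
Only numpy, scipy, OpenCV 4.12 (cv2) and the standard library are available. Lean on these libraries where they do the work, as an engineer would, in place of code of your own. Each camera call takes 0.05 s, during which the arm holds its last target. There are 200 camera calls.

TASK

Find out which of the three card packets may go as letters: try each of them, one at a time, on edge and seated on the floor of the sloping letter gauge, sliding it from the mouth at the high end down to the blue slot. Slide the packets that fit right through the slot and leave them in the run-out below it; a packet that the slot stops must not be forced but taken out again and put in the grey parcels tray, before the next one is tried. Leave the mug, tape dispenser, glue stick and the carton in the tray where they are.

Things in the scene. Friction and masses are not known exactly. Their poses are not given: they have to be found in the camera images.
- packet_a: One of three look-alike brown card packets with paper tape and a white label, 70 mm long (x), 78 mm high (z), about 0.12 kg, standing on edge on the desk. Thickness (y) is NOT the same for all: 26 mm, which fits the 28 mm gauge slot, or 31 mm, which does not; which is which must be found by trying. Origin: centre of its underside. Either end may go first.
- packet_b: One of three look-alike brown card packets with paper tape and a white label, 70 mm long (x), 78 mm high (z), about 0.12 kg, standing on edge on the desk. Thickness (y) is NOT the same for all: 26 mm, which fits the 28 mm gauge slot, or 31 mm, which does not; which is which must be found by trying. Origin: centre of its underside. Either end may go first.
- packet_c: One of three look-alike brown card packets with paper tape and a white label, 70 mm long (x), 78 mm high (z), about 0.12 kg, standing on edge on the desk. Thickness (y) is NOT the same for all: 26 mm, which fits the 28 mm gauge slot, or 31 mm, which does not; which is which must be found by trying. Origin: centre of its underside. Either end may go first.
- gauge_slot (a point): Upper entrance of the slot between the two blue gauge blocks: point on the middle of the slide's floor. x points up the slope (30 degrees above level, away from the robot), y across, z square off the floor. Slot 28 mm wide from x = 0 down to -40 mm; above it a blue lead-in narrows from 47 mm (x = +22) to 28 mm. A 31 mm packet stops with its centre at x = about +39 mm.
- gauge_mouth (a point): Point on the middle of the slide's floor at its open high end (x = +92 mm from the slot entrance). From here to x = +20 mm runs the infeed, 49 mm wide between its rails. Axes as gauge_slot.
- gauge_stop (a point): Foot of the end stop, on the middle of the slide's floor at its low end (x = -198 mm from the slot entrance). The run-out, 35 mm wide between its rails, reaches from here up to the slot (x = -40 mm) and holds two packets one behind the other. Axes as gauge_slot.
- gauge: The letter gauge (fixed): a grey steel slide, open at the top, on a base plate 270 x 100 mm; its high end is 0.2 m above the desk. Its rails and blue blocks stand 30 mm off the slide's floor, so a packet on edge is held by the part above them. The floor is smooth: a free packet slides down by itself. Origin: under the middle of the base; x towards the high end.
- parcels_tray: Fixed open grey plastic tray, 250 x 140 x 40 mm outside with 4 mm walls and floor; origin under its centre, x along the long side. A carton lies across it at the +x end (from x = +57 mm to +112 mm); the rest is free.
- supply_carton: Small printed carton 55 x 120 x 40 mm lying in the parcels tray: stays there.
- mug: White mug, 82 mm wide and 93 mm high: leave alone.
- tape_dispenser: Black tape dispenser, 48 x 128 x 74 mm: leave alone.
- glue_stick: Standing glue stick, 28 mm across and 94 mm high: leave alone.
Mind the look-alikes: they are no part of the job. What is shaped like the packet_a but turquoise or yellow is not meant.

How it is judged:
On the way, in this order (a step that is already met when the one before it is completed fails the run):
1. a first packet is tried: seated on the slide's floor, it is in the slot (if it fits) or up against the slot's entrance (if it does not) (((x of packet_a in the frame of gauge_slot between -0.06 and 0.015 m and y of packet_a in the frame of gauge_slot between -0.006 and 0.006 m and z of packet_a in the frame of gauge_slot between -0.008 and 0.01 m and angle between the z axis of packet_a and the z axis of gauge_slot, either way round below 0.15 rad) or (x of packet_b in the frame of gauge_slot between 0 and 0.048 m and y of packet_b in the frame of gauge_slot between -0.008 and 0.008 m and z of packet_b in the frame of gauge_slot between -0.008 and 0.01 m and angle between the z axis of packet_b and the z axis of gauge_slot, either way round below 0.15 rad) or (x of packet_c in the frame of gauge_slot between -0.06 and 0.015 m and y of packet_c in the frame of gauge_slot between -0.006 and 0.006 m and z of packet_c in the frame of gauge_slot between -0.008 and 0.01 m and angle between the z axis of packet_c and the z axis of gauge_slot, either way round below 0.15 rad))), for 0.04 s.
2. with one packet sorted (in the run-out, or in the parcels tray if too thick), a second one is tried in the same way ((((x of packet_a in the frame of gauge_slot between -0.21 and -0.076 m and y of packet_a in the frame of gauge_slot between -0.012 and 0.012 m and z of packet_a in the frame of gauge_slot between -0.008 and 0.01 m and angle between the z axis of packet_a and the z axis of gauge_slot, either way round below 0.3 rad) and (x of packet_b in the frame of gauge_slot between 0 and 0.048 m and y of packet_b in the frame of gauge_slot between -0.008 and 0.008 m and z of packet_b in the frame of gauge_slot between -0.008 and 0.01 m and angle between the z axis of packet_b and the z axis of gauge_slot, either way round below 0.15 rad)) or ((x of packet_a in the frame of gauge_slot between -0.21 and -0.076 m and y of packet_a in the frame of gauge_slot between -0.012 and 0.012 m and z of packet_a in the frame of gauge_slot between -0.008 and 0.01 m and angle between the z axis of packet_a and the z axis of gauge_slot, either way round below 0.3 rad) and (x of packet_c in the frame of gauge_slot between -0.06 and 0.015 m and y of packet_c in the frame of gauge_slot between -0.006 and 0.006 m and z of packet_c in the frame of gauge_slot between -0.008 and 0.01 m and angle between the z axis of packet_c and the z axis of gauge_slot, either way round below 0.15 rad)) or ((x of packet_b in the frame of parcels_tray between -0.12 and 0.12 m and y of packet_b in the frame of parcels_tray between -0.065 and 0.065 m and z of packet_b in the frame of parcels_tray below 0.05 m) and (x of packet_a in the frame of gauge_slot between -0.06 and 0.015 m and y of packet_a in the frame of gauge_slot between -0.006 and 0.006 m and z of packet_a in the frame of gauge_slot between -0.008 and 0.01 m and angle between the z axis of packet_a and the z axis of gauge_slot, either way round below 0.15 rad)) or ((x of packet_b in the frame of parcels_tray between -0.12 and 0.12 m and y of packet_b in the frame of parcels_tray between -0.065 and 0.065 m and z of packet_b in the frame of parcels_tray below 0.05 m) and (x of packet_c in the frame of gauge_slot between -0.06 and 0.015 m and y of packet_c in the frame of gauge_slot between -0.006 and 0.006 m and z of packet_c in the frame of gauge_slot between -0.008 and 0.01 m and angle between the z axis of packet_c and the z axis of gauge_slot, either way round below 0.15 rad)) or ((x of packet_c in the frame of gauge_slot between -0.21 and -0.076 m and y of packet_c in the frame of gauge_slot between -0.012 and 0.012 m and z of packet_c in the frame of gauge_slot between -0.008 and 0.01 m and angle between the z axis of packet_c and the z axis of gauge_slot, either way round below 0.3 rad) and (x of packet_a in the frame of gauge_slot between -0.06 and 0.015 m and y of packet_a in the frame of gauge_slot between -0.006 and 0.006 m and z of packet_a in the frame of gauge_slot between -0.008 and 0.01 m and angle between the z axis of packet_a and the z axis of gauge_slot, either way round below 0.15 rad)) or ((x of packet_c in the frame of gauge_slot between -0.21 and -0.076 m and y of packet_c in the frame of gauge_slot between -0.012 and 0.012 m and z of packet_c in the frame of gauge_slot between -0.008 and 0.01 m and angle between the z axis of packet_c and the z axis of gauge_slot, either way round below 0.3 rad) and (x of packet_b in the frame of gauge_slot between 0 and 0.048 m and y of packet_b in the frame of gauge_slot between -0.008 and 0.008 m and z of packet_b in the frame of gauge_slot between -0.008 and 0.01 m and angle between the z axis of packet_b and the z axis of gauge_slot, either way round below 0.15 rad)))), for 0.04 s.
3. with two packets sorted, the last one is tried in the same way ((((x of packet_b in the frame of parcels_tray between -0.12 and 0.12 m and y of packet_b in the frame of parcels_tray between -0.065 and 0.065 m and z of packet_b in the frame of parcels_tray below 0.05 m) and (x of packet_c in the frame of gauge_slot between -0.21 and -0.076 m and y of packet_c in the frame of gauge_slot between -0.012 and 0.012 m and z of packet_c in the frame of gauge_slot between -0.008 and 0.01 m and angle between the z axis of packet_c and the z axis of gauge_slot, either way round below 0.3 rad) and (x of packet_a in the frame of gauge_slot between -0.06 and 0.015 m and y of packet_a in the frame of gauge_slot between -0.006 and 0.006 m and z of packet_a in the frame of gauge_slot between -0.008 and 0.01 m and angle between the z axis of packet_a and the z axis of gauge_slot, either way round below 0.15 rad)) or ((x of packet_a in the frame of gauge_slot between -0.21 and -0.076 m and y of packet_a in the frame of gauge_slot between -0.012 and 0.012 m and z of packet_a in the frame of gauge_slot between -0.008 and 0.01 m and angle between the z axis of packet_a and the z axis of gauge_slot, either way round below 0.3 rad) and (x of packet_c in the frame of gauge_slot between -0.21 and -0.076 m and y of packet_c in the frame of gauge_slot between -0.012 and 0.012 m and z of packet_c in the frame of gauge_slot between -0.008 and 0.01 m and angle between the z axis of packet_c and the z axis of gauge_slot, either way round below 0.3 rad) and (x of packet_b in the frame of gauge_slot between 0 and 0.048 m and y of packet_b in the frame of gauge_slot between -0.008 and 0.008 m and z of packet_b in the frame of gauge_slot between -0.008 and 0.01 m and angle between the z axis of packet_b and the z axis of gauge_slot, either way round below 0.15 rad)) or ((x of packet_a in the frame of gauge_slot between -0.21 and -0.076 m and y of packet_a in the frame of gauge_slot between -0.012 and 0.012 m and z of packet_a in the frame of gauge_slot between -0.008 and 0.01 m and angle between the z axis of packet_a and the z axis of gauge_slot, either way round below 0.3 rad) and (x of packet_b in the frame of parcels_tray between -0.12 and 0.12 m and y of packet_b in the frame of parcels_tray between -0.065 and 0.065 m and z of packet_b in the frame of parcels_tray below 0.05 m) and (x of packet_c in the frame of gauge_slot between -0.06 and 0.015 m and y of packet_c in the frame of gauge_slot between -0.006 and 0.006 m and z of packet_c in the frame of gauge_slot between -0.008 and 0.01 m and angle between the z axis of packet_c and the z axis of gauge_slot, either way round below 0.15 rad)))), for 0.04 s.
At the end, for the whole second after the job is handed in: Both packets that fit stand in the run-out between its rails, clear below the blue blocks (centre over 76 mm down from the slot entrance, within 12 mm of the middle, 17 degrees of square); the one that does not fit is in the parcels tray, under 50 mm above the desk; all at rest (x of packet_a in the frame of gauge_slot between -0.21 and -0.076 m and y of packet_a in the frame of gauge_slot between -0.012 and 0.012 m and z of packet_a in the frame of gauge_slot between -0.008 and 0.01 m and angle between the z axis of each of packet_a, packet_c and the z axis of gauge_slot, either way round below 0.3 rad and x of packet_b in the frame of parcels_tray between -0.12 and 0.12 m and y of packet_b in the frame of parcels_tray between -0.065 and 0.065 m and z of packet_b in the frame of parcels_tray below 0.05 m and x of packet_c in the frame of gauge_slot between -0.21 and -0.076 m and y of packet_c in the frame of gauge_slot between -0.012 and 0.012 m and z of packet_c in the frame of gauge_slot between -0.008 and 0.01 m and linear speed of each of packet_a, packet_b, packet_c below 0.02 m/s); the robot touches nothing.
It fails at once if a packet that does not fit is pressed against the gauge with more than 50 N (contact force between packet_b and gauge above 50 N).
It fails at once if the mug, tape dispenser or glue stick is moved more than 30 mm, or the carton in the tray more than 40 mm (distance of any of mug, tape_dispenser, glue_stick from where it was at the start of the episode above 0.03 m or distance of supply_carton from where it was at the start of the episode above 0.04 m).
It also fails if it takes over 72 s, if anything falls off the work surface, if the arm or the gripper's body presses on something with over 40 N, if the wrist force passes 120 N, or if a joint passes its speed limit or range.

## Working session

There is one attempt and no reset: what is moved stays moved. The work goes in short steps, Python scripts to look and compute and a shell command to move; the robot and the scene stay as the last step left them, time stands still between calls to the robot, and variables do not carry over. Pictures are saved under pics/ and viewed, at most 13 in all, crops included, and the job is handed in when it is done.

```bash
mkdir -p pics; python3 - <<'E'
from station import *
import cv2,numpy as np
s=get_state(); print({k:np.round(v,3).tolist() for k,v in s.items()}, grip_point_offset)
for n in ("side","top","wrist"):
    p=camera_params(n); print(n,p["vertical_fov"],p["cx"],p["cy"],np.round(p["view"],4).tolist())
    cv2.imwrite(f"pics/{n}0.png",grab_frame(n))
E
```

```text
{'t': 0.0, 'q': [-1.006, 0.359, 0.011, -0.0, -1.224, -0.288], 'qd': [0.001, -0.001, 0.001, -0.001, 0.001, 0.0], 'joint_efforts': [-0.0, -58.272, 29.305, 6.997, 0.007, -0.0], 'eef_pos': [0.184, -0.649, 0.226], 'ee_rot': [3.14, -0.0, -2.865], 'force': [-0.168, -0.094, -0.207], 'moment': [-0.006, 0.004, -0.031], 'gripper_force': 0.0, 'width': 0.088} 0.0188
side 44.42841479285642 274.06996556671993 214.9580240008059 [[0.998, -0.0592, 0.021, -0.558], [-0.0102, -0.4826, -0.8758, 0.1384], [0.062, 0.8739, -0.4822, 1.6031], [0.0, 0.0, 0.0, 1.0]]
top 44.297196104040175 277.5158573883603 204.22946515918608 [[-0.245, -0.9695, -0.0084, 0.1458], [-0.8301, 0.2142, -0.5148, 0.5182], [0.5009, -0.1192, -0.8573, 1.6986], [0.0, 0.0, 0.0, 1.0]]
wrist 63.330017215870704 280.1094886718762 207.26102242375148 [[-0.2727, 0.9621, 0.0015, 0.6747], [0.9305, 0.2634, 0.2546, -0.0335], [0.2446, 0.0708, -0.967, 0.3904], [0.0, 0.0, 0.0, 1.0]]
```

View pics/side0.png

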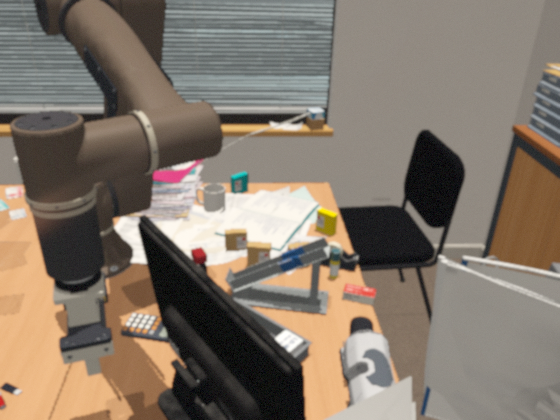

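View pics/top0.png

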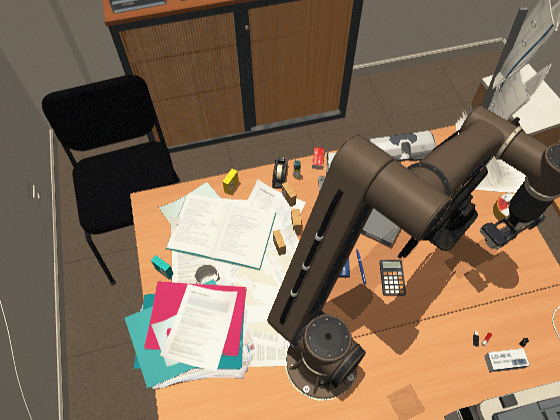

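The side view shows two packets at (235,239) and (260,253), with the gauge at about (285,275). The top view shows three packets at (290,192), (297,220) and (279,242), but the arm hides the gauge and the tray.

```bash
cat > h.py <<'E'
import numpy as np, cv2
from scipy.spatial.transform import Rotation as R
from station import *
def K(p): 
    f=210/np.tan(np.radians(p["vertical_fov"])/2); return f,p["cx"],p["cy"]
def ray(p,u,v,z):
    f,cx,cy=K(p); V=np.array(p["view"]); Rt=V[:3,:3].T; c=-Rt@V[:3,3]
    d=Rt@np.array([(u-cx)/f,(v-cy)/f,1]); return c+d*(z-c[2])/d[2]
def proj(p,X):
    f,cx,cy=K(p); V=np.array(p["view"]); c=np.atleast_2d(X)@V[:3,:3].T+V[:3,3]
    return np.c_[f*c[:,0]/c[:,2]+cx, f*c[:,1]/c[:,2]+cy]
def rel(pos,Rw):
    "shift (cm) and rotvec from the present pose to the target"
    s=get_state(); R0=R.from_euler('xyz',s["ee_rot"])
    return np.round(np.r_[R0.inv().apply(np.array(pos)-s["eef_pos"])*100,(R0.inv()*Rw).as_rotvec()],3)
E
python3 - <<'E'
from h import *
t=camera_params("top"); s=camera_params("side")
for uv in [(290,192),(297,220),(279,242),(231,181),(162,267),(206,273),(280,172),(318,158),(410,145)]: print("top",uv,ray(t,*uv,0.04).round(3))
for uv in [(235,239),(260,253),(327,221),(335,262),(350,260),(360,293),(325,245),(232,275),(232,290),(328,300)]: print("side",uv,ray(s,*uv,0.04).round(3), ray(s,*uv,0.2).round(3),ray(s,*uv,0.0).round(3))
st=get_state(); print(R.from_euler('xyz',st["ee_rot"]).as_matrix().round(3))
E
```

```text
top (290, 192) [ 0.64  -0.062  0.04 ]
top (297, 220) [ 0.514 -0.055  0.04 ]
top (279, 242) [0.442 0.033 0.04 ]
top (231, 181) [0.747 0.149 0.04 ]
top (162, 267) [0.449 0.46  0.04 ]
top (206, 273) [0.388 0.312 0.04 ]
top (280, 172) [ 0.741 -0.047  0.04 ]
top (318, 158) [ 0.769 -0.212  0.04 ]
top (410, 145) [ 0.737 -0.594  0.04 ]
side (235, 239) [0.435 0.045 0.04 ] [ 0.44  -0.216  0.2  ] [0.434 0.11  0.   ]
side (260, 253) [ 0.513 -0.039  0.04 ] [ 0.503 -0.284  0.2  ] [0.515 0.022 0.   ]
side (327, 221) [0.75  0.155 0.04 ] [ 0.696 -0.126  0.2  ] [0.763 0.226 0.   ]
side (335, 262) [ 0.736 -0.095  0.04 ] [ 0.685 -0.33   0.2  ] [ 0.749 -0.036  0.   ]
side (350, 260) [ 0.784 -0.085  0.04 ] [ 0.724 -0.322  0.2  ] [ 0.799 -0.026 -0.   ]
side (360, 293) [ 0.781 -0.248  0.04 ] [ 0.721 -0.454  0.2  ] [ 0.796 -0.196  0.   ]
side (325, 245) [0.72  0.002 0.04 ] [ 0.672 -0.251  0.2  ] [0.732 0.065 0.   ]
side (232, 275) [ 0.428 -0.152  0.04 ] [ 0.434 -0.377  0.2  ] [ 0.427 -0.096 -0.   ]
side (232, 290) [ 0.429 -0.223  0.04 ] [ 0.435 -0.434  0.2  ] [ 0.428 -0.17  -0.   ]
side (328, 300) [ 0.688 -0.275  0.04 ] [ 0.645 -0.477  0.2  ] [ 0.698 -0.225  0.   ]
[[-0.962 -0.273 -0.   ]
 [-0.273  0.962  0.001]
 [ 0.     0.001 -1.   ]]
```

View pics/wrist0.png

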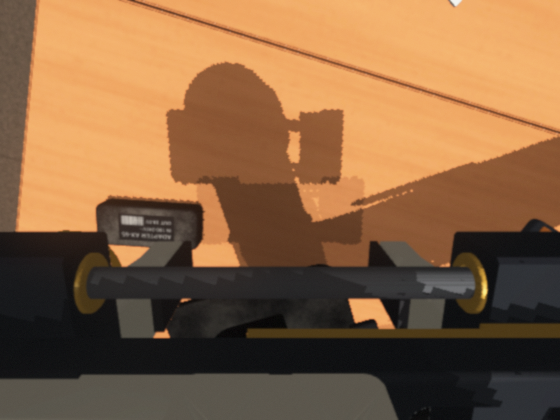

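```bash
python3 - <<'E'
from h import *
st=get_state(); Rw=R.from_euler('xyz',[np.pi,0,np.pi])
print(rel([.62,-.25,.43],R.from_euler('xyz',st["ee_rot"])), rel([.62,-.25,.43],Rw))
E
```

```text
[-52.807  26.501 -20.388   0.      0.      0.   ] [-5.2807e+01  2.6501e+01 -2.0388e+01  1.0000e-03 -0.0000e+00  2.7700e-01]
```

```bash
python3 -m creep '[[[8.76,-2,1,-6,0,0,0],[8.76,-6,3,-12,0,0,0],[8.76,-10,5,-17,0,0,0.05],[8.76,-15,7.5,-20,0,0,0.1],[8.76,-20.5,10.3,-20.4,0,0,0.15],[8.76,-26,13,-20.4,0,0,0.2],[8.76,-31.5,15.8,-20.4,0,0,0.25],[8.76,-37,18.6,-20.4,0,0,0.27],[8.76,-42.5,21.3,-20.4,0,0,0.277],[8.76,-48,24,-20.4,0,0,0.277],[8.76,-52.8,26.5,-20.4,0,0,0.277],[8.76,-52.8,26.5,-20.4,0,0,0.277],[8.76,-52.8,26.5,-20.4,0,0,0.277]]]'
python3 - <<'E'
from h import *
import pickle
p=camera_params("wrist"); im=grab_frame("wrist"); cv2.imwrite("pics/w1.png",im); pickle.dump(p,open("w1.pkl","wb"))
E
```

```text
t: 1.78
eef_pos: [0.6201, -0.2497, 0.4299]
ee_rot: [3.142, -0.001, -3.141]
force: [-0.6, -0.9, -0.0]
width: 0.0877
gripper_force: 0.0
```

View pics/w1.png

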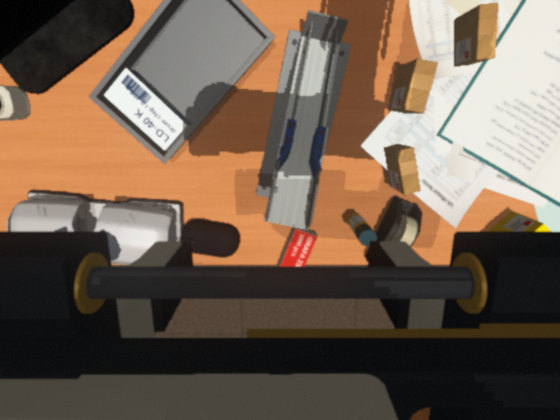

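```bash
python3 - <<'E'
import cv2
im=cv2.imread("pics/w1.png")
cv2.imwrite("pics/w1c.png",cv2.resize(im[0:240,250:530],None,fx=2.5,fy=2.5,interpolation=cv2.INTER_CUBIC))
E
```

```text
(no output)
```

View pics/w1c.png

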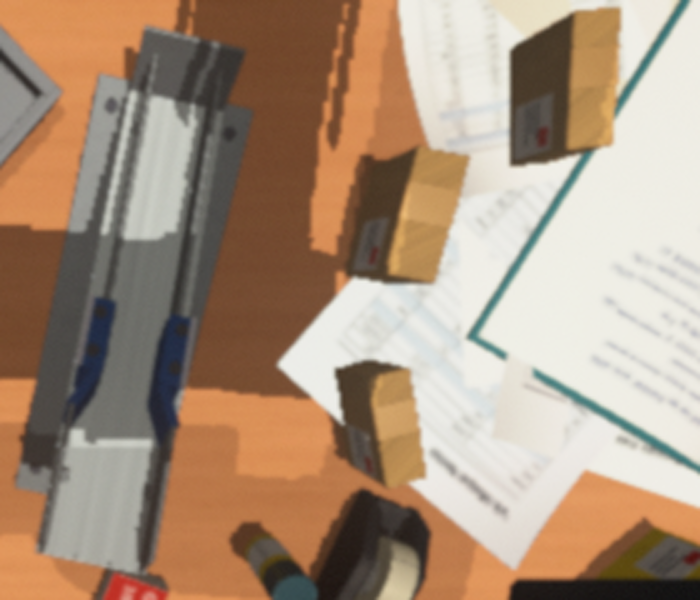

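The crop shows the gauge base corners at crop px (98,73), (250,108) and (17,488). The blue slot's low ends are at (115,298) and (168,317), the mouth edge runs (40,552)–(150,570), and the three packet tops are clear. I also need a side view to get heights.

```bash
python3 - <<'E'
import cv2
im=cv2.imread("pics/side0.png")
cv2.imwrite("pics/s0c.png",cv2.resize(im[225:320,215:345],None,fx=6,fy=6,interpolation=cv2.INTER_CUBIC))
from h import *
import pickle
p=pickle.load(open("w1.pkl","rb")); C=lambda c:(250+c[0]/2.5,c[1]/2.5)
for h in (0,.005,.01):
    a,b,c=[ray(p,*C(q),h) for q in [(98,73),(250,108),(17,488)]]
    print(h,np.linalg.norm(a-b),np.linalg.norm(a-c),a.round(4),b.round(4),c.round(4),np.degrees(np.arctan2(*(c-a)[1::-1])),np.degrees(np.arctan2(*(b-a)[1::-1])))
for q in [[(573,12),(620,8),(613,148),(566,158)],[(418,147),(468,156),(436,282),(389,280)],[(372,370),(410,367),(425,480),(388,487)]]:
    P=np.array([ray(p,*C(c),.078) for c in q])
    d=P[2]+P[3]-P[0]-P[1]; print(P.mean(0).round(4),"yaw",np.degrees(np.arctan2(d[1],d[0])).round(1),"L",np.linalg.norm(d[:2])/2, "W",np.linalg.norm(P[1]+P[2]-P[0]-P[3])/2)
for c in [(97,298),(115,298),(168,317),(188,317),(40,552),(150,570)]: print(c,[ray(p,*C(c),h).round(4)[:2].tolist() for h in (.12,.15,.2)])
print([ray(p,*c,.04).round(3)[:2].tolist() for c in [(273,37),(166,160),(92,97)]])
E
```

```text
0 0.09881565250672175 0.27327227399207277 [ 0.4178 -0.2357  0.    ] [ 0.438 -0.139  0.   ] [ 0.6854 -0.2912  0.    ] -11.72694998310749 78.21210314727527
0.005 0.09797724652442812 0.2709536827213796 [ 0.419  -0.2358  0.005 ] [ 0.439  -0.1399  0.005 ] [ 0.6843 -0.2909  0.005 ] -11.72694998310748 78.21210314727527
0.01 0.09713884054213448 0.2686350914506864 [ 0.4201 -0.2359  0.01  ] [ 0.44   -0.1408  0.01  ] [ 0.6832 -0.2905  0.01  ] -11.726949983107485 78.21210314727529
[0.4406 0.0335 0.078 ] yaw 5.8 L 0.07171744742615029 W 0.0254412860048249
[ 0.5103 -0.0498  0.078 ] yaw -8.2 L 0.07033382750000876 W 0.028011895749525343
[ 0.6301 -0.0545  0.078 ] yaw 13.0 L 0.07166226848001374 W 0.02255854913875615
(97, 298) [[0.5545, -0.2384], [0.5544, -0.2391], [0.5543, -0.2403]]
(115, 298) [[0.5545, -0.2288], [0.5544, -0.2301], [0.5543, -0.2324]]
(168, 317) [[0.5644, -0.2002], [0.5637, -0.2034], [0.5625, -0.2087]]
(188, 317) [[0.5644, -0.1895], [0.5637, -0.1933], [0.5624, -0.1998]]
(40, 552) [[0.6962, -0.2702], [0.687, -0.2689], [0.6718, -0.2668]]
(150, 570) [[0.7071, -0.2066], [0.6972, -0.2094], [0.6808, -0.214]]
[[0.437, -0.26], [0.618, -0.434], [0.522, -0.539]]
```

View pics/s0c.png

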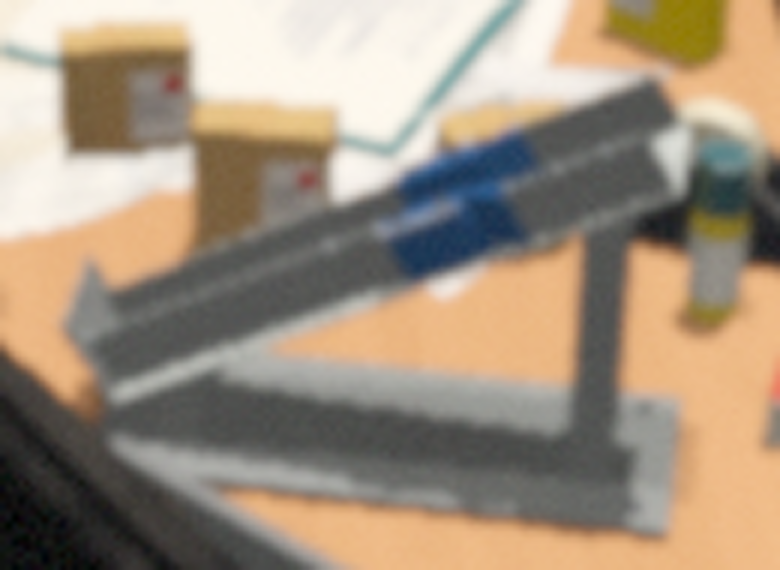

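```bash
cat >> h.py <<'E'
psi=np.radians(-11.73); U=np.array([np.cos(psi),np.sin(psi),0]); G0=np.array([.5605,-.2160,0])
def slotT(z=.15,a=.0459):
    "slot frame: origin, rotation"
    Rg=R.from_euler('z',psi)*R.from_euler('y',-np.pi/6)
    return G0+a*U+[0,0,z], Rg
E
python3 - <<'E'
from h import *
import pickle
s=camera_params("side"); w=pickle.load(open("w1.pkl","rb"))
for z in (.144,.15,.156):
    o,Rg=slotT(z); f=lambda *q:o+Rg.apply(np.array(q))
    pts={"nearblk top low":f(-.04,-.014,.03),"farblk top low in":f(-.04,.014,.03),"mouth near top in":f(.092,-.0245,.03),"mouth far top":f(.092,.0245,.03),"mouth near floor":f(.092,-.0245,0),"stop near":f(-.198,-.0175,0),"stop far":f(-.198,.0175,0)}
    print(z)
    for k,X in pts.items():
        a=proj(s,X)[0]; b=proj(w,X)[0]; print("  ",k,"side crop",((a-[215,225])*6).round(),"wrist crop",((b-[250,0])*2.5).round())
E
```

```text
0.144
   nearblk top low side crop [381. 193.] wrist crop [117. 297.]
   farblk top low in side crop [389. 159.] wrist crop [172. 309.]
   mouth near top in side crop [648. 103.] wrist crop [ 48. 545.]
   mouth far top side crop [655.  44.] wrist crop [152. 566.]
   mouth near floor side crop [679. 157.] wrist crop [ 44. 559.]
   stop near side crop [113. 361.] wrist crop [148.  84.]
   stop far side crop [129. 317.] wrist crop [206.  97.]
0.15
   nearblk top low side crop [381. 181.] wrist crop [118. 297.]
   farblk top low in side crop [390. 148.] wrist crop [173. 309.]
   mouth near top in side crop [649.  91.] wrist crop [ 47. 549.]
   mouth far top side crop [655.  33.] wrist crop [153. 570.]
   mouth near floor side crop [680. 146.] wrist crop [ 43. 563.]
   stop near side crop [113. 350.] wrist crop [149.  82.]
   stop far side crop [129. 307.] wrist crop [208.  95.]
0.156
   nearblk top low side crop [381. 170.] wrist crop [119. 297.]
   farblk top low in side crop [390. 136.] wrist crop [175. 309.]
   mouth near top in side crop [649.  78.] wrist crop [ 47. 553.]
   mouth far top side crop [656.  21.] wrist crop [155. 575.]
   mouth near floor side crop [681. 134.] wrist crop [ 43. 567.]
   stop near side crop [113. 340.] wrist crop [150.  79.]
   stop far side crop [128. 296.] wrist crop [209.  93.]
```

```bash
cat >> h.py <<'E'
Z0=.129
P={1:(.4406,.0335,5.8),2:(.5103,-.0498,-8.2),3:(.6301,-.0545,13.)}
def pick(i,z): x,y,t=P[i]; return rel([x,y,z],R.from_euler('xyz',[np.pi,0,np.pi+np.radians(t)]))
def gp(x,h,y=0):
    "TCP pose holding a packet with centre at slot x, underside h above the floor"
    o,Rg=slotT(Z0); return rel(o+Rg.apply([x,y,h+.041]),Rg*R.from_euler('y',np.pi))
E
python3 -c "
from h import *
print(pick(3,.13),pick(3,.041))"
```

```text
[-1.056 19.596 30.046 -0.    -0.    -0.227] [-1.06  19.597 38.946 -0.    -0.    -0.227]
```

```bash
python3 -m creep '[[[6.5,-0.3,4.5,3,0,0,-0.1],[6.5,-0.7,9.5,7,0,0,-0.2],[6.5,-1,14,11,0,0,-0.227],[6.5,-1.06,18,15.5,0,0,-0.227],[6.5,-1.06,19.6,21,0,0,-0.227],[6.5,-1.06,19.6,26.5,0,0,-0.227],[6.5,-1.06,19.6,30,0,0,-0.227],[6.5,-1.06,19.6,34,0,0,-0.227],[6.5,-1.06,19.6,37,0,0,-0.227],[6.5,-1.06,19.6,38.9,0,0,-0.227],[6.5,-1.06,19.6,38.9,0,0,-0.227],[0.5,-1.06,19.6,38.9,0,0,-0.227],[0.5,-1.06,19.6,38.9,0,0,-0.227],[0.5,-1.06,19.6,38.9,0,0,-0.227],[0.5,-1.06,19.6,38.9,0,0,-0.227],[0.5,-1.06,19.6,38.9,0,0,-0.227],[0.5,-1.06,19.6,38.9,0,0,-0.227]]]' 20
python3 -c "
from h import *
cv2.imwrite('pics/w2.png',grab_frame('wrist'))"
```

```text
t: 3.95
eef_pos: [0.6307, -0.054, 0.0418]
ee_rot: [-3.142, 0.0, -2.915]
force: [-0.6, 0.1, 2.7]
width: 0.0262
gripper_force: 19.9
```

View pics/w2.png

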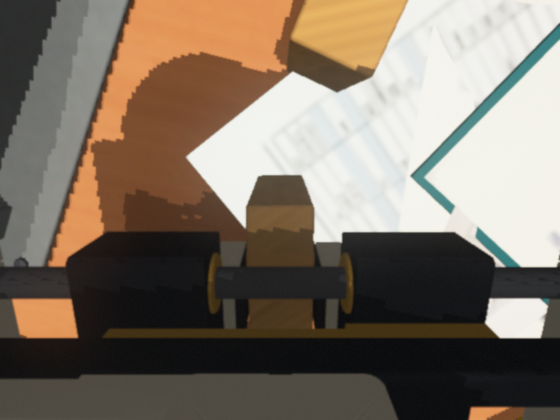

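The packet (268–315, 176–330) is gripped squarely, and the opening is 26.2 mm. Next I move it over the infeed.

```bash
python3 -c "
from h import *
print(gp(.065,.09),gp(.065,.012),gp(.065,0))"
```

```text
[  7.149 -15.742 -23.309   0.113  -0.515   0.422] [  3.609 -17.374 -16.553   0.113  -0.515   0.422] [  3.065 -17.625 -15.513   0.113  -0.515   0.422]
```

```bash
python3 -m creep '[[[0.5,0,0,-5,0,0,0],[0.5,0,0,-10,0,0,0],[0.5,0,0,-16,0,0,0],[0.5,1,-1,-22,0.02,-0.1,0.08],[0.5,3,-5,-24.5,0.05,-0.25,0.2],[0.5,5,-9.5,-24.5,0.08,-0.38,0.31],[0.5,6.5,-13.5,-24,0.113,-0.515,0.422],[0.5,7.15,-15.74,-23.3,0.113,-0.515,0.422],[0.5,7.15,-15.74,-23.3,0.113,-0.515,0.422],[0.5,5.5,-16.5,-20,0.113,-0.515,0.422],[0.5,3.61,-17.37,-16.55,0.113,-0.515,0.422],[0.5,3.61,-17.37,-16.55,0.113,-0.515,0.422]]]'
python3 -c "
from h import *
print(gp(.065,.012),gp(.065,0),get_state()['force'])
p=camera_params('side');cv2.imwrite('pics/s3.png',cv2.resize(grab_frame('side')[205:305,215:345],None,fx=6,fy=6,interpolation=2))"
```

```text
t: 5.5
eef_pos: [0.6341, -0.2311, 0.2033]
ee_rot: [-3.141, 0.517, 2.937]
force: [0.1, -0.1, -2.0]
width: 0.0262
gripper_force: 19.9
[-0.255 -0.021 -0.332 -0.001 -0.006  0.   ] [-0.262 -0.02   0.868 -0.001 -0.006  0.   ] [ 0.09163384 -0.10547482 -2.03199383]
```

View pics/s3.png

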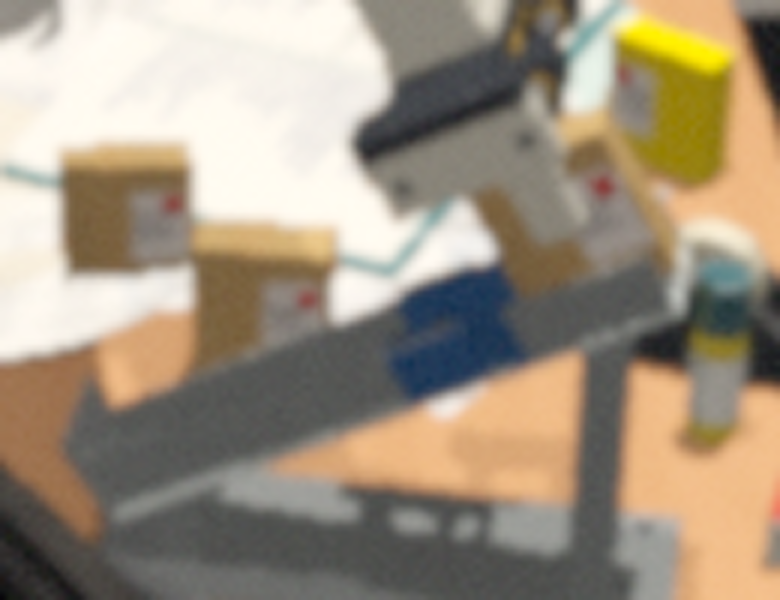

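The packet is between the infeed rails, above the blue lead-in, and tilted correctly. I'll lower it in small steps and watch the force.

```bash
for i in 1; do :; done
python3 -m creep '[[[0.5,0,0,0.3,0,0,0],[0.5,0,0,0.6,0,0,0],[0.5,0,0,0.6,0,0,0]]]'
python3 -m creep '[[[0.5,0,0,0.15,0,0,0],[0.5,0,0,0.3,0,0,0],[0.5,0,0,0.3,0,0,0]]]'
```

```text
t: 5.92
eef_pos: [0.6375, -0.232, 0.2026]
ee_rot: [3.141, 0.524, 2.936]
force: [-1.0, 0.1, -1.4]
width: 0.0259
gripper_force: 19.9
t: 6.3
eef_pos: [0.6388, -0.2324, 0.1991]
ee_rot: [-3.142, 0.523, 2.936]
force: [-0.3, -0.5, -2.5]
width: 0.0261
gripper_force: 19.9
```

```bash

python3 -m creep '[[[0.5,0,0,0.1,0,0,0],[0.5,0,0,0.2,0,0,0],[0.5,0,0,0.2,0,0,0]]]'
python3 -m creep '[[[0.5,0,0,0.1,0,0,0],[0.5,0,0,0.2,0,0,0],[0.5,0,0,0.2,0,0,0]]]'
python3 -c "
from h import *
print(gp(.065,0))"
```

```text
t: 6.68
eef_pos: [0.6398, -0.2326, 0.1976]
ee_rot: [-3.142, 0.523, 2.936]
force: [-0.8, 0.4, 0.6]
width: 0.0262
gripper_force: 19.9
t: 7.05
eef_pos: [0.6404, -0.2329, 0.1976]
ee_rot: [-3.141, 0.525, 2.936]
force: [-14.3, 5.2, 14.6]
width: 0.0261
gripper_force: 20.0
[ 0.034  0.033  0.054 -0.     0.001 -0.   ]
```

Contact is at 0.5 mm from the model, so the floor height is confirmed. I ease off, slide down to the lead-in and let go.

```bash

python3 -m creep '[[[0.5,0,0,-0.15,0,0,0],[0.5,0.8,0,-0.15,0,0,0],[0.5,1.5,0,-0.15,0,0,0],[0.5,1.8,0,-0.15,0,0,0],[0.5,1.8,0,-0.15,0,0,0]]]'
python3 -m creep '[[[6,0,0,0,0,0,0],[6,0,0,0,0,0,0],[6,0,0,0,0,0,0],[6,0,0,0,0,0,0],[6,0,0,0,0,0,0]]]'
python3 -c "
from h import *
cv2.imwrite('pics/w4.png',np.vstack([grab_frame('side')[205:305,215:345].repeat(3,0).repeat(3,1),cv2.resize(grab_frame('wrist')[:280],(390,195))]))"
```

```text
t: 7.68
eef_pos: [0.6245, -0.2294, 0.1883]
ee_rot: [3.142, 0.523, 2.937]
force: [-4.9, 2.6, 6.9]
width: 0.026
gripper_force: 20.0
t: 8.3
eef_pos: [0.6248, -0.2294, 0.188]
ee_rot: [-3.142, 0.523, 2.936]
force: [0.2, 0.3, -0.5]
width: 0.0595
gripper_force: 0.0
```

View pics/w4.png

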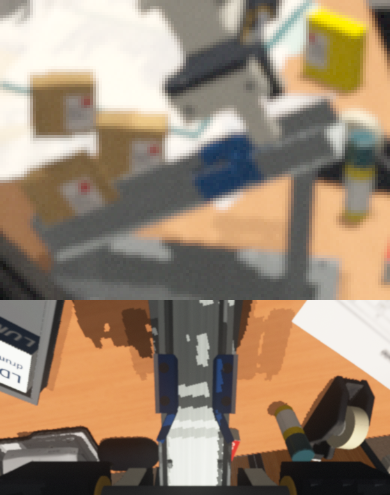

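The first packet has slid through the slot and stands at the end stop (about (75,185) in the picture). Next is packet 2.

```bash
python3 -c "
from h import *
print(pick(2,.2),pick(2,.13),pick(2,.041))"
```

```text
[12.286 15.256 -8.462 -0.016  0.523 -0.061] [15.783 15.256 -2.399 -0.016  0.523 -0.061] [ 2.0230e+01  1.5255e+01  5.3100e+00 -1.6000e-02  5.2300e-01 -6.1000e-02]
```

```bash

python3 -m creep '[[[6,0,0,-5,0,0,0],[6,1,1,-10,0,0.05,0],[6,4,5,-12.5,0,0.2,-0.02],[6,7,9.5,-12,-0.01,0.35,-0.04],[6,10,13.5,-11,-0.016,0.5,-0.06],[6,12.3,15.26,-8.46,-0.016,0.523,-0.061],[6,14.5,15.26,-4.5,-0.016,0.523,-0.061],[6,17,15.26,-0.2,-0.016,0.523,-0.061],[6,19,15.26,3.3,-0.016,0.523,-0.061],[6,20.2,15.26,5.3,-0.016,0.523,-0.061],[6,20.2,15.26,5.3,-0.016,0.523,-0.061],[0.5,20.2,15.26,5.3,-0.016,0.523,-0.061],[0.5,20.2,15.26,5.3,-0.016,0.523,-0.061],[0.5,20.2,15.26,5.3,-0.016,0.523,-0.061],[0.5,20.2,15.26,5.3,-0.016,0.523,-0.061],[0.5,20.2,15.26,5.3,-0.016,0.523,-0.061]]]' 20
python3 -m creep '[[[0.5,0,0,-4,0,0,0],[0.5,0,0,-10,0,0,0],[0.5,0,0,-16,0,0,0],[0.5,0,0,-20,0,0,0],[0.5,0,0,-20,0,0,0]]]'
python3 -c "
from h import *
print(gp(.067,.09),gp(.067,.012),gp(.067,0.003))"
```

```text
t: 10.4
eef_pos: [0.5109, -0.0497, 0.0421]
ee_rot: [-3.142, 0.001, 2.999]
force: [-2.2, 1.4, 7.1]
width: 0.0307
gripper_force: 19.9
t: 11.02
eef_pos: [0.512, -0.0495, 0.2447]
ee_rot: [3.14, 0.006, 2.999]
force: [-0.6, 1.3, -2.5]
width: 0.0308
gripper_force: 19.9
[-11.018 -16.027  -3.084   0.018  -0.517   0.06 ] [-14.868 -16.283   3.695   0.018  -0.517   0.06 ] [-15.312 -16.312   4.477   0.018  -0.517   0.06 ]
```

The opening is 31 mm, so this is probably the thick one. I'll try it gently while keeping hold of it.

```bash

python3 -m creep '[[[0.5,-1,-2,-4,0,-0.08,0.01],[0.5,-3.5,-6,-6,0.01,-0.25,0.03],[0.5,-6.5,-10.5,-6,0.015,-0.4,0.05],[0.5,-9.5,-14.5,-5,0.018,-0.517,0.06],[0.5,-11,-16.03,-3.1,0.018,-0.517,0.06],[0.5,-11,-16.03,-3.1,0.018,-0.517,0.06],[0.5,-12.9,-16.15,0.3,0.018,-0.517,0.06],[0.5,-14.87,-16.28,3.7,0.018,-0.517,0.06],[0.5,-14.87,-16.28,3.7,0.018,-0.517,0.06],[0.5,-14.87,-16.28,3.7,0.018,-0.517,0.06]]]'
python3 -c "
from h import *
print(gp(.067,.003),gp(.05,0.002))"
```

```text
t: 12.28
eef_pos: [0.6344, -0.2317, 0.2045]
ee_rot: [-3.139, 0.517, 2.939]
force: [-0.6, -0.4, -1.7]
width: 0.0313
gripper_force: 19.9
[-0.359  0.034  0.652 -0.002 -0.007  0.002] [ 1.34   0.037  0.764 -0.002 -0.007  0.002]
```

```bash

python3 -m creep '[[[0.5,0,0,0.4,0,0,0],[0.5,0,0,0.8,0,0,0],[0.5,0,0,1.05,0,0,0],[0.5,0,0,1.05,0,0,0]]]'
python3 -m creep '[[[0.5,0.6,0,0,0,0,0],[0.5,1.2,0,0,0,0,0],[0.5,1.7,0,0,0,0,0],[0.5,1.7,0,0,0,0,0],[0.5,1.7,0,0,0,0,0]]]'
python3 -c "
from h import *
print(gp(.05,0),gp(.039,0),get_state()['force'])"
```

```text
t: 12.78
eef_pos: [0.6396, -0.2332, 0.197]
ee_rot: [-3.139, 0.52, 2.938]
force: [-8.9, 3.8, 8.7]
width: 0.0312
gripper_force: 20.0
t: 13.4
eef_pos: [0.6262, -0.2301, 0.1891]
ee_rot: [-3.139, 0.521, 2.939]
force: [-4.6, 2.6, 7.6]
width: 0.0308
gripper_force: 20.0
[-0.149  0.041  0.041 -0.001 -0.002  0.001] [ 0.951  0.043  0.043 -0.001 -0.002  0.001] [-4.64873486  2.58462383  7.58803098]
```

```bash

python3 -m creep '[[[0.5,0.3,0,0,0,0,0],[0.5,0.6,0,0,0,0,0],[0.5,0.6,0,0,0,0,0]]]'
python3 -m creep '[[[0.5,0.15,0,0,0,0,0],[0.5,0.3,0,0,0,0,0],[0.5,0.3,0,0,0,0,0]]]'
python3 -m creep '[[[0.5,0.1,0,0,0,0,0],[0.5,0.2,0,0,0,0,0],[0.5,0.2,0,0,0,0,0]]]'
python3 -c "
from h import *
print(gp(.039,0),get_state()['force'],slotT()[1].inv().apply(get_state()['force']))"
```

```text
t: 13.78
eef_pos: [0.6215, -0.229, 0.1863]
ee_rot: [-3.139, 0.522, 2.939]
force: [-2.9, 2.0, 6.7]
width: 0.0309
gripper_force: 20.0
t: 14.15
eef_pos: [0.6204, -0.2285, 0.1858]
ee_rot: [-3.14, 0.524, 2.939]
force: [2.0, -2.8, 5.9]
width: 0.0311
gripper_force: 20.0
t: 14.52
eef_pos: [0.6198, -0.2283, 0.1858]
ee_rot: [-3.14, 0.527, 2.94]
force: [6.1, -4.5, 5.7]
width: 0.0312
gripper_force: 20.0
[ 0.213  0.     0.087 -0.     0.003  0.002] [ 6.12663248 -4.52059306  5.66354902] [ 8.82269875 -3.18064293  1.4459156 ]
```

The slot stops this packet: 9 N up the slope, centre at about x = 41 mm. I'm taking it out and putting it in the tray.

```bash
python3 -c "
from h import *
Rw=R.from_euler('xyz',[np.pi,0,np.pi+np.radians(-43.9)])
for z in (.25,.12,.048): print(rel([.445,-.366,z],Rw))"
```

```text
[  9.193 -17.019 -12.738   0.147   0.513   0.55 ]
[ 15.726 -16.999  -1.499   0.147   0.513   0.55 ]
[ 19.345 -16.989   4.726   0.147   0.513   0.55 ]
```

```bash

python3 -m creep '[[[0.5,-0.3,0,-1,0,0,0],[0.5,-0.3,0,-5,0,0,0],[0.5,-0.3,0,-10,0,0,0],[0.5,1.5,-3,-13.5,0.03,0.1,0.1],[0.5,4,-7,-14,0.06,0.22,0.22],[0.5,6,-11,-14,0.1,0.34,0.36],[0.5,8,-15,-13.5,0.13,0.46,0.49],[0.5,9.2,-17,-12.7,0.147,0.513,0.55],[0.5,11.8,-17,-8.2,0.147,0.513,0.55],[0.5,14,-17,-4.4,0.147,0.513,0.55],[0.5,16.5,-17,-0.2,0.147,0.513,0.55],[0.5,18.3,-17,3,0.147,0.513,0.55],[0.5,19.2,-17,4.5,0.147,0.513,0.55],[0.5,19.3,-17,4.7,0.147,0.513,0.55],[0.5,19.3,-17,4.7,0.147,0.513,0.55],[0.5,19.3,-17,4.7,0.147,0.513,0.55]]]'
```

```text
t: 16.52
eef_pos: [0.4397, -0.3655, 0.0457]
ee_rot: [-3.136, -0.007, 2.374]
force: [-0.4, 0.3, -1.0]
width: 0.0308
gripper_force: 20.0
```

```bash

python3 -m creep '[[[6,0,0,0,0,0,0],[6,0,0,0,0,0,0],[6,0,0,0,0,0,0],[6,0,0,0,0,0,0],[6,0,0,-3,0,0,0],[6,0,0,-8,0,0,0],[6,0,0,-14,0,0,0],[6,0,0,-20,0,0,0],[6,0,0,-20,0,0,0],[6,0,0,-20,0,0,0]]]'
python3 -c "
from h import *
cv2.imwrite('pics/w5.png',np.hstack([grab_frame('wrist')[:300,:500],grab_frame('side')[200:500,200:345].repeat(2,0).repeat(2,1)[:300]]))
print(pick(1,.2),pick(1,.13),pick(1,.041))"
```

```text
t: 17.77
eef_pos: [0.4413, -0.3655, 0.2453]
ee_rot: [-3.136, -0.007, 2.374]
force: [-0.3, 0.6, -0.7]
width: 0.0598
gripper_force: 0.0
[ 2.7675e+01  2.8706e+01  4.4850e+00 -2.0000e-03 -1.2000e-02 -8.6900e-01] [ 2.7607e+01  2.8752e+01  1.1485e+01 -2.0000e-03 -1.2000e-02 -8.6900e-01] [ 2.7520e+01  2.8810e+01  2.0384e+01 -2.0000e-03 -1.2000e-02 -8.6900e-01]
```

View pics/w5.png

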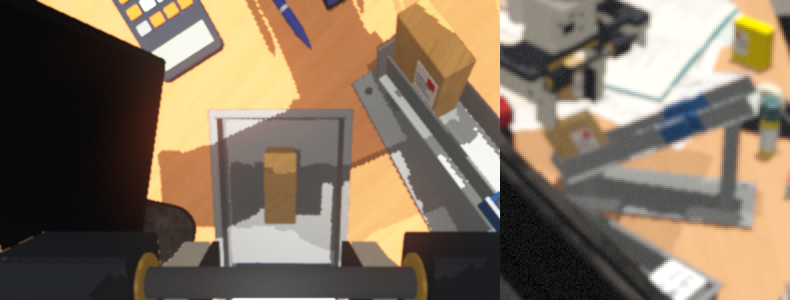

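The thick packet stands in the middle of the tray (280,185). The first packet is still at the stop (435,60). Next is packet 1.

```bash

python3 -m creep '[[[6,4,4,-0.5,0,0,-0.13],[6,8,8.3,-0.5,0,0,-0.27],[6,12,12.5,0,0,0,-0.41],[6,16,16.6,0,0,0,-0.55],[6,20,20.8,0.5,0,-0.01,-0.7],[6,24,25,2,0,-0.01,-0.82],[6,27.6,28.7,4.5,0,-0.01,-0.869],[6,27.6,28.75,9.5,0,-0.01,-0.869],[6,27.55,28.8,14.5,0,-0.01,-0.869],[6,27.52,28.8,18,0,-0.01,-0.869],[6,27.5,28.8,20.3,0,-0.01,-0.869],[6,27.5,28.8,20.3,0,-0.01,-0.869],[0.5,27.5,28.8,20.3,0,-0.01,-0.869],[0.5,27.5,28.8,20.3,0,-0.01,-0.869],[0.5,27.5,28.8,20.3,0,-0.01,-0.869],[0.5,27.5,28.8,20.3,0,-0.01,-0.869],[0.5,27.5,28.8,20.3,0,-0.01,-0.869]]]' 20
python3 -m creep '[[[0.5,0,0,-4,0,0,0],[0.5,0,0,-10,0,0,0],[0.5,0,0,-16,0,0,0],[0.5,0,0,-22,0,0,0],[0.5,0,0,-24,0,0,0]]]'
python3 -c "
from h import *
print(gp(.067,.09),gp(.067,.012))"
```

```text
t: 20.0
eef_pos: [0.442, 0.0328, 0.0433]
ee_rot: [-3.14, 0.0, -3.04]
force: [-0.8, 1.0, 5.9]
width: 0.0262
gripper_force: 20.0
t: 20.62
eef_pos: [0.4429, 0.0335, 0.2866]
ee_rot: [-3.141, 0.005, -3.04]
force: [-0.1, -0.1, -2.6]
width: 0.026
gripper_force: 20.0
[-12.833 -27.17    1.145   0.081  -0.514   0.299] [-16.517 -28.344   7.919   0.081  -0.514   0.299]
```

```bash

python3 -m creep '[[[0.5,-1.5,-3.5,-2,0.01,-0.07,0.04],[0.5,-3.5,-8,-3,0.02,-0.15,0.09],[0.5,-5.5,-12.5,-3,0.04,-0.25,0.15],[0.5,-7.5,-17,-3,0.055,-0.35,0.2],[0.5,-9.7,-21.5,-2.5,0.07,-0.44,0.26],[0.5,-12,-25.5,-1,0.081,-0.514,0.299],[0.5,-12.8,-27.2,1.1,0.081,-0.514,0.299],[0.5,-12.8,-27.2,1.1,0.081,-0.514,0.299],[0.5,-14.7,-27.8,4.6,0.081,-0.514,0.299],[0.5,-16.5,-28.35,7.9,0.081,-0.514,0.299],[0.5,-16.5,-28.35,7.9,0.081,-0.514,0.299],[0.5,-16.5,-28.35,7.9,0.081,-0.514,0.299]]]'
python3 -m creep '[[[0.5,0,0,0.4,0,0,0],[0.5,0,0,0.7,0,0,0],[0.5,0,0,0.7,0,0,0],[0.5,0,0,0.7,0,0,0]]]'
python3 -c "
from h import *
print(gp(.067,.0))"
```

```text
t: 22.12
eef_pos: [0.6348, -0.232, 0.2053]
ee_rot: [-3.137, 0.519, 2.94]
force: [0.6, -0.3, -1.2]
width: 0.0258
gripper_force: 20.0
t: 22.62
eef_pos: [0.638, -0.2331, 0.1985]
ee_rot: [-3.137, 0.519, 2.939]
force: [0.8, -0.6, -1.1]
width: 0.026
gripper_force: 20.0
[-0.327  0.099  0.243 -0.004 -0.005  0.002]
```

```bash

python3 -m creep '[[[0.5,-0.1,0.05,0.15,0,0,0],[0.5,-0.1,0.1,0.25,0,0,0],[0.5,-0.1,0.1,0.35,0,0,0],[0.5,-0.1,0.1,0.35,0,0,0]]]'
python3 -c "
from h import *
print(gp(.067,.0))"
```

```text
t: 23.12
eef_pos: [0.6395, -0.2334, 0.1977]
ee_rot: [-3.136, 0.519, 2.938]
force: [-18.8, 4.2, 17.8]
width: 0.026
gripper_force: 20.0
[-0.24   0.096  0.096 -0.005 -0.004  0.001]
```

```bash

python3 -m creep '[[[0.5,0,0.05,-0.12,0,0,0],[0.5,0.8,0.1,-0.12,0,0,0],[0.5,1.4,0.1,-0.12,0,0,0],[0.5,1.7,0.1,-0.12,0,0,0],[0.5,1.7,0.1,-0.12,0,0,0]]]'
python3 -m creep '[[[6,0,0,0,0,0,0],[6,0,0,0,0,0,0],[6,0,0,0,0,0,0],[6,0,0,0,0,0,0],[6,0,0,0,0,0,0],[6,0,0,-3,0,0,0],[6,0,0,-8,0,0,0],[6,0,0,-14,0,0,0],[6,0,0,-18,0,0,0],[6,0,0,-18,0,0,0]]]'
python3 -c "
from h import *
cv2.imwrite('pics/w6.png',np.hstack([grab_frame('wrist')[:300,:500],grab_frame('side')[200:500,200:345].repeat(2,0).repeat(2,1)[:300]]))"
```

```text
t: 23.75
eef_pos: [0.6271, -0.2283, 0.1901]
ee_rot: [-3.137, 0.522, 2.94]
force: [-3.4, 2.0, 8.1]
width: 0.0258
gripper_force: 20.0
t: 25.0
eef_pos: [0.539, -0.2097, 0.3493]
ee_rot: [-3.139, 0.526, 2.939]
force: [0.3, -0.1, -0.4]
width: 0.0598
gripper_force: 0.0
```

View pics/w6.png

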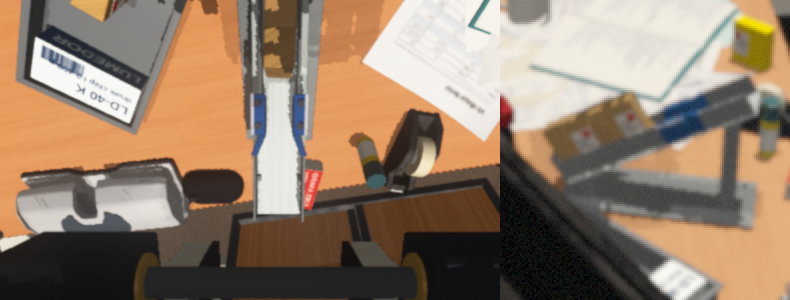

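Both thin packets stand one behind the other in the run-out, clear below the blue blocks. The thick one is in the tray, and the robot is touching nothing.

```bash
python3 -c "
from station import *
print(job_done())"
```

```text
the job is handed in; nothing more can be done
None
```

The job is handed in at about 25 s: the two 26 mm packets went through the slot and stand in the run-out, and the 31 mm packet was stopped by the slot with about 9 N and is in the parcels tray; no verdict was returned.

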